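# Set the tilting table and hold the sample slide flush on it

### The job

Raise the stiff-hinged table of the tilting stand by its bar to 25 degrees and leave it standing there. Then pick up the flat metal sample slide by its rib, lean it to the slope of the table, lay it flush on the outlined place in the middle of the table (long side along the hinge) and finish while holding it there: still gripped and pressed on gently, with the table still at 25 degrees. Leave the other things where they are.

Things in the scene. Friction and masses are not known exactly. Their poses are not given: they have to be found in the camera images.
- tilt_stand: grey stand fixed to the bench: base 110 (x) x 130 (y) x 30 mm, with two cheeks that carry the hinge of the aluminium table; top of the cheeks 64 mm above the bench. Origin: centre of the underside; x points from the hinge side to the bar side (at zero yaw away from the robot), z up. The hinge axis runs along y, at x = -45, z = 55 mm.
- tilt_table (a joint): angle of the table in rad: 0 = level, grows as the bar end rises (25 degrees = 0.436; stop at 1.3). The hinge has dry friction (about 1.0 N m): the table stays where it is left. Lifting takes about 8 N at the bar; a push of over about 13 N on the middle of the table makes it sink.
- table_hinge (a point): point on the hinge axis, in the middle of the table's width; fixed to the stand, axes as the stand's
- table_face (a point): centre of the table's flat upper face, which is also the centre of the thin dark outline (82 x 54 mm) of the slide's place; 58 mm from the hinge axis along the table and 4 mm above the axis line. Turns with the table: z = outward normal of the face, y along the hinge, x from the hinge toward the bar. The table plate is 105 (x) x 96 (y) x 8 mm, and begins 5 mm from the hinge axis.
- table_bar (a point): middle of the dark steel bar on the free end of the table: round, 10 mm diameter, along y, 150 mm from the hinge axis (at its height when the table is level). 35 mm clear between plate edge and bar; two side arms at y = +-42 mm leave 76 mm between them; nothing under the bar down to the bench. Turns with the table.
- slide: sample slide, loose, 0.12 kg: flat steel plate 50 (x) x 76 (y) x 6 mm with an upright black grip rib in its middle, 12 mm thick (y), 34 mm long (x), its top 36 mm above the underside; a 3 mm thick foot 20 mm wide (y) surrounds the rib. Origin: centre of the underside; z up out of the plate, y along the long side. It lies on the bench left or right of the stand.
- tin: bystander: open round flux tin, 60 mm diameter, 21 mm high; origin at the centre of its underside
- sink: bystander: small black finned heat sink 30 x 30 x 16 mm; origin at the centre of its underside
- tape: bystander: roll of amber tape lying flat, 56 mm diameter, 12 mm high; origin at the centre of its underside
- pen: bystander: black marker pen lying down, 122 mm long (y), 12 mm thick; origin at the centre of its underside
Mind the look-alikes: they are no part of the job. There is more than one size of the slide; the one meant has the size given above.

How it is judged (in metres and radians):
On the way, in this order (a step that is already met when the one before it is completed fails the run):
1. the table is raised to 25 degrees (+-5) and left there, the slide not yet touched (value of joint tilt_table between 0.349 and 0.524 rad and contact force between tilt_stand and the arm below 0.3 N and contact force between tilt_stand and the fingers below 0.3 N and distance of slide from where it was at the start of the episode below 0.02 m), for 0.3 s.
2. the slide is picked up off the bench (contact force between slide and the fingers above 1 N and height (world z) of slide above 0.03 m), for 0.2 s.
At the end, for the whole second after the job is handed in: Table at 25 (+-5) degrees; slide on its face within 3 degrees and 3 mm of flush, centred within 15 mm along and across, long side within 11 degrees of the hinge's direction; still gripped (over 3 N) and pressed on with 2.5 to 20 N, at rest, the robot not touching the stand (value of joint tilt_table between 0.349 and 0.524 rad and angle between the z axis of slide and the z axis of table_face, either way round below 0.05 rad and angle between the y axis of slide and the y axis of table_face, either way round below 0.2 rad and angle between slide's own z axis and vertical below 0.8 rad and x of slide in the frame of table_face between -0.015 and 0.015 m and y of slide in the frame of table_face between -0.015 and 0.015 m and z of slide in the frame of table_face below 0.003 m and contact force between slide and tilt_stand between 2.5 and 20 N and contact force between slide and the fingers above 3 N and contact force between tilt_stand and the fingers below 0.3 N and contact force between tilt_stand and the arm below 0.3 N and linear speed of slide below 0.02 m/s); the arm keeps its last pose, push and grip.
It fails at once if the slide is slammed or forced on the stand (over 30 N) (contact force between slide and tilt_stand above 30 N).
It fails at once if a bystander is moved more than 3 cm (distance of any of tin, sink, tape, pen from where it was at the start of the episode above 0.03 m).
It also fails if it takes over 51 s, if anything falls off the work surface, if the arm or the gripper's body presses on something with over 40 N, if the wrist force passes 120 N, or if a joint passes its speed limit or range.

### The arm

A 7-joint arm with a two-finger parallel gripper is mounted at the origin on a cart in front of the work surface, level with it; the furniture and walls round the work are solid. World frame = base frame: x ahead of the robot, y to its left, z up, the work surface at z = 0. Lengths are in mm, angles in rad, forces in N, time in s.
With the tool pointing down it reaches from about 350 to 900 mm from the base axis. Payload 19.9 kg.
Tool frame: the origin (TCP) lies midway between the tips of the shut fingers; the grasp point (between the pads) lies bot.grasp_offset behind it (bot.grasp_offset is the distance from the TCP to the grasp point, in mm); z points along the fingers, y is the line along which they close (so a half turn about z gives the same grasp; the last joint's range is limited). The gripper opens to 85 mm and grips with 20 to 120 N. Pads are 22 mm wide; open, the fingers measure 114 mm over their backs; the gripper's body (76 mm by 85 mm) begins 54 mm behind the grasp point. The pads swing forward as they close: fully open they stand 13 mm farther back than shut.
Start: joints at [1.129, 0.417, -0.01, 1.614, 0.005, 1.111, -0.053], TCP at [243.84, -575.451, 231.26] pointing down, gripper open.
Joint ranges: [-2.81, 2.81], [-0.39, 2.02], [-1.27, 1.25], [0.06, 2.57], [-1.19, 4.33], [0.19, 2], [-2.82, 2.82]. Speed limits (rad/s): [1.89, 1.89, 2.39, 2.39, 3.01, 3.01, 3.01].

### API

Orientations are given as a unit quaternion [w, x, y, z].
In Python, from bench import bot, viewer, ticket gives the robot as it stands. The module is installed in compiled form; this text tells all that it offers.
- The arm moves only by the shell command python3 -m pendant 'ROWS' [FORCE]. ROWS is JSON, a list of rows, each an object of numbers: "x", "y", "z": the shift along the tool's x, y, z in units of 25 mm (1.0 is 25 mm); "wx", "wy", "wz": the turn, a rotation vector about the tool's x, y, z in units of 5 degrees (1.0 is 5 degrees); "fingers": the opening, from -1 (shut) to 1 (fully open). A call has 1 to 12 rows; each row shifts and turns the commanded pose from where the row before left it, along the tool's axes as they then stand; what a row does not reach is not made up. A row lasts 1/12 s, in which the tool goes at most 41.7 mm and 7.16 degrees, less where a joint would pass 70% of its speed; a pose out of reach is approached as far as the arm can. A call is refused whole if a number of a shift passes 1 or a number of a turn 1, either way. A call with a gripper value outside its range is refused whole. The fingers move at their own pace and stop on an object; FORCE is the grip in N (left out, the last holds). Time passes only in rows, so rows that do not move let the fingers close. It gives the time, the measured TCP pose, the force, the opening and the grip force at its end, in the units of the state.
- bot.get_obs(): the state, without advancing time (a new reading comes with each control period).
- viewer.grab_frame(name): name is "scene" or "top" or "wrist"; returns a dict with "img" (400x640x3 uint8, blue, green, red), "fov_y" (degrees; the focal length in pixels is half the picture's height over the tangent of half this angle, whatever the lens; pixels are square), "cx", "cy" (the principal point, pixels), "T" (4x4, takes a point from camera to world coordinates). Camera axes: x right, y down, z forward; pixel columns grow to the right and rows downward; lengths in mm; the calibration is good to about 2 mm. A picture is of the moment at which its call begins. There is no depth.
- ticket.finish_job(): hands the job in; it is judged then, once.
The state is a dict: "t": time; "q": joint angles; "joint_vel": joint speeds; "effort": joint torques, N m; "ee_pos": TCP position; "tcp_rot": TCP orientation; "ft_force": force on the tool from outside, world axes, zero at the start; "ft_torque": the same for the moment, N m; "width": finger opening in mm; "finger_force": force on a finger pad.
Only numpy, scipy, OpenCV 4.12 (cv2) and the standard library are available. Lean on these libraries where they do the work, as an engineer would, in place of code of your own. Each camera call takes 0.05 s, during which the arm holds its last target. There are 200 camera calls.

## Working session

There is one attempt and no reset: what is moved stays moved. The work goes in short steps, Python scripts to look and compute and a shell command to move; the robot and the scene stay as the last step left them, time stands still between calls to the robot, and variables do not carry over. Pictures are saved under pics/ and viewed, at most 10 in all, crops included, and the job is handed in when it is done.

```bash
mkdir -p pics
cat > h.py <<'E'
import numpy as np,cv2
from bench import bot,viewer,ticket
def grab(n):
    f=viewer.grab_frame(n); f['f']=200/np.tan(np.radians(f['fov_y'])/2); np.save('pics/'+n+'.npy',f,allow_pickle=True); return f
def load(n): return np.load('pics/'+n+'.npy',allow_pickle=True).item()
def ray(f,u,v):
    T=np.array(f['T']); d=T[:3,:3]@np.array([(u-f['cx'])/f['f'],(v-f['cy'])/f['f'],1]); return T[:3,3],d/np.linalg.norm(d)
def onz(f,u,v,z):
    o,d=ray(f,u,v); return o+d*(z-o[2])/d[2]
def proj(f,p):
    T=np.array(f['T']); c=T[:3,:3].T@(np.array(p)-T[:3,3]); return f['f']*c[0]/c[2]+f['cx'],f['f']*c[1]/c[2]+f['cy']
E
python3 - <<'E'
from h import *
for n in ('scene','top'):
    f=grab(n); cv2.imwrite(f'pics/{n}0.png',f['img']); print(n,f['fov_y'],f['img'].shape,np.round(f['T'],3).tolist())
o=bot.get_obs(); print({k:np.round(v,3) for k,v in o.items()},bot.grasp_offset)
E
```

```text
scene 55.77316016164571 (400, 640, 3) [[-0.637, -0.41, 0.653, -59.387], [-0.771, 0.344, -0.535, 431.027], [-0.005, -0.844, -0.536, 528.267], [0.0, 0.0, 0.0, 1.0]]
top 46.66559268361834 (400, 640, 3) [[0.018, -0.984, 0.178, 301.378], [-0.999, -0.012, 0.034, -39.709], [-0.032, -0.179, -0.983, 1194.995], [0.0, 0.0, 0.0, 1.0]]
{'t': np.float64(0.1), 'q': array([ 1.129,  0.418, -0.01 ,  1.614,  0.005,  1.111, -0.053]), 'joint_vel': array([-0.001, -0.001,  0.003,  0.   , -0.   , -0.   , -0.001]), 'effort': array([ 1.0000e-03, -8.6582e+01,  6.8000e-01, -4.3563e+01,  1.9000e-02,
        5.0000e-03,  0.0000e+00]), 'ee_pos': array([ 243.684, -575.199,  230.734]), 'tcp_rot': array([-0.001,  0.98 ,  0.199, -0.   ]), 'ft_force': array([ 0.407, -0.288, -0.217]), 'ft_torque': array([ 0.008, -0.055, -0.013]), 'finger_force': np.float64(0.0), 'width': np.float64(85.261)} 18.700000000000003
```

View pics/scene0.png

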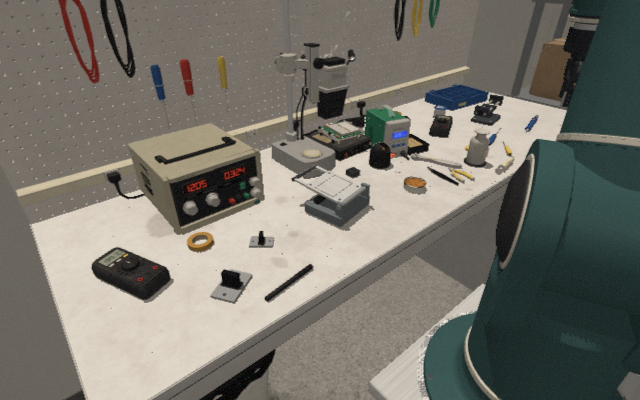

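View pics/top0.png

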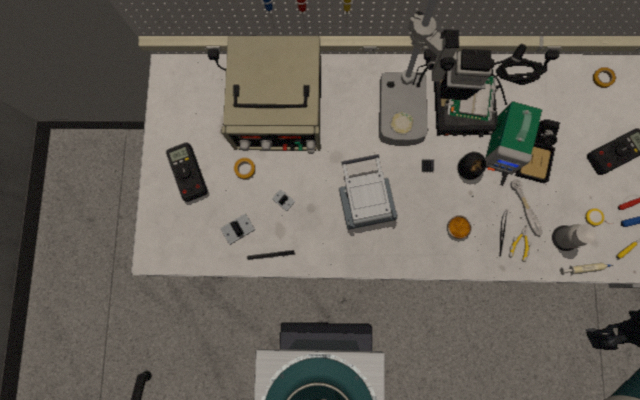

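Scene view: the stand is at about (337,195), and two rib plates are at (232,285) and (262,240). In the top view the stand is at (368,195) and the two plates are at (238,229), large, and (284,200), small. At about 2.6 mm/px the large one is close to 29x19 px = 76x50 mm, so it fits. I'll confirm this in an enlarged crop with measurements.

Run:
```python
from h import *
t=load('top');s=load('scene')
a=cv2.resize(t['img'][180:250,210:300],None,fx=4.4,fy=4.4,interpolation=cv2.INTER_CUBIC)
b=cv2.resize(t['img'][145:240,330:405],None,fx=5,fy=5,interpolation=cv2.INTER_CUBIC)
c=cv2.resize(s['img'][160:225,285:375],None,fx=4.4,fy=4.4,interpolation=cv2.INTER_CUBIC)
im=np.zeros((600,780,3),np.uint8); im[:a.shape[0],:a.shape[1]]=a; im[:b.shape[0],400:400+b.shape[1]]=b; im[312:312+c.shape[0],:c.shape[1]]=c
cv2.imwrite('pics/crop1.png',im)
# plates: masks differing from bench
g=t['img'].astype(int)
for (x0,y0,x1,y1) in ((216,208,262,250),(268,184,300,214)):
    r=t['img'][y0:y1,x0:x1]; gray=cv2.cvtColor(r,cv2.COLOR_BGR2GRAY); th,m=cv2.threshold(gray,0,255,cv2.THRESH_BINARY_INV+cv2.THRESH_OTSU)
    for thr in (th,165,175):
        m=(gray<thr).astype(np.uint8); cs,_=cv2.findContours(m,cv2.RETR_EXTERNAL,cv2.CHAIN_APPROX_NONE); k=max(cs,key=cv2.contourArea)
        R=cv2.minAreaRect(k); bp=cv2.boxPoints(R)+[x0,y0]
        P=np.array([onz(t,u,v,4)[:2] for u,v in bp]); print(thr,np.round(P.mean(0)),np.round(np.linalg.norm(P[1]-P[0])),np.round(np.linalg.norm(P[2]-P[1])),np.round(P).tolist())
```

```text
89.0 [448. 222.] 20.0 49.0 [[463.0, 243.0], [474.0, 226.0], [432.0, 200.0], [422.0, 217.0]]
165 [450. 218.] 119.0 107.0 [[503.0, 280.0], [504.0, 162.0], [397.0, 157.0], [395.0, 274.0]]
175 [450. 218.] 119.0 107.0 [[503.0, 280.0], [504.0, 162.0], [397.0, 157.0], [395.0, 274.0]]
92.0 [528. 105.] 28.0 17.0 [[521.0, 120.0], [544.0, 104.0], [534.0, 90.0], [511.0, 106.0]]
165 [531. 103.] 82.0 77.0 [[569.0, 146.0], [570.0, 64.0], [492.0, 61.0], [491.0, 143.0]]
175 [531. 103.] 82.0 77.0 [[569.0, 146.0], [570.0, 64.0], [492.0, 61.0], [491.0, 143.0]]
```

View pics/crop1.png

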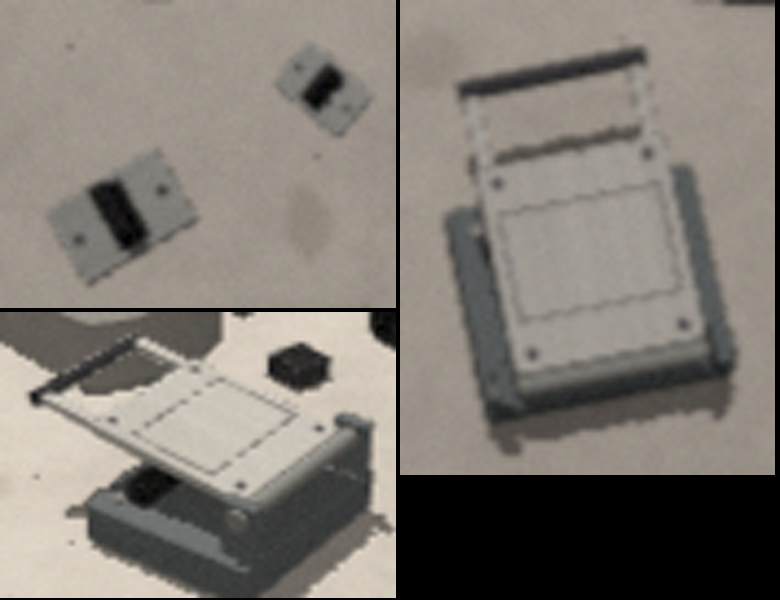

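The large plate at top (238,229) measures about 29x19 px in the crop. The small one at (284,200) is about 18x12 px, so the large one is the slide. Its crop corners are (47,217), (157,150), (198,220) and (90,285). The stand crops show the bar ends and four plate screws, which I'll triangulate.

Run:
```python
from h import *
t=load('top');s=load('scene')
def tri(a,b):
    o1,d1=ray(t,*a);o2,d2=ray(s,*b); A=np.c_[d1,-d2]; k=np.linalg.lstsq(A,o2-o1,rcond=None)[0]; p,q=o1+k[0]*d1,o2+k[1]*d2; return (p+q)/2,np.linalg.norm(p-q)
ca=lambda u,v:((u+.5)/4.4-.5+210,(v+.5)/4.4-.5+180)
cb=lambda u,v:((u-400+.5)/5-.5+330,(v+.5)/5-.5+145)
cc=lambda u,v:((u+.5)/4.4-.5+285,(v-312+.5)/4.4-.5+160)
N={}
for n,a,b in (('barL',(463,90),(35,398)),('barR',(643,55),(137,342)),('BL',(497,183),(112,420)),('BR',(648,153),(195,370)),('HL',(532,353),(240,486)),('HR',(683,324),(320,428)),
 ('oBL',(500,213),(137,432)),('oBR',(660,183),(220,378)),('oHL',(520,320),(210,472)),('oHR',(681,289),(296,412))):
    N[n],e=tri(cb(*a),cc(*b)); print(n,np.round(N[n],1),round(e,1))
c=np.array([onz(t,*ca(*p),6) for p in ((47,217),(157,150),(198,220),(90,285))]); print('slide',c.mean(0).round(1),[np.linalg.norm(c[i]-c[i-1]).round(1) for i in range(4)],'yaw long',[np.degrees(np.arctan2(*(d[1::-1]))).round(1) for d in (c[1]-c[0],c[2]-c[3],c[0]-c[3],c[1]-c[2])])
rib=np.array([onz(t,*ca(*p),36) for p in ((90,187),(112,180),(148,238),(125,249))]);print('rib top',rib.mean(0).round(1))
# stand cheeks top at z~64, base top z=30 corners in top view
for n,p,z in (('baseBL',(447,213),30),('baseBR',(690,168),30),('hinge L',(490,415),0),('hinge R',(732,370),0)): print(n,onz(t,*cb(*p),z).round(1))
```

```text
barL [610.3 -49.1  72.3] 0.0
barR [ 629.4 -139.3   70.4] 0.9
BL [562.7 -66.5  72.4] 0.1
BR [ 578.9 -141.4   71.3] 0.6
HL [478.9 -84.9  62.3] 0.8
HR [ 494.1 -159.2   63.3] 1.2
oBL [546.7 -69.2  71.1] 3.1
oBR [ 563.9 -147.4   70.1] 0.7
oHL [495.1 -78.5  65.9] 0.1
oHR [ 511.3 -157.7   66.5] 0.4
slide [447.6 220.    6. ] [np.float64(48.5), np.float64(75.5), np.float64(49.1), np.float64(73.4)] yaw long [np.float64(-57.2), np.float64(-57.7), np.float64(34.9), np.float64(32.4)]
rib top [446.4 216.1  36. ]
baseBL [556.6 -41.9  30. ]
baseBR [ 581.6 -166.4   30. ]
hinge L [456.2 -65.5   0. ]
hinge R [ 481.5 -190.6   -0. ]
```

Results:
- Stand: yaw is about 12° and the hinge is at about (473.5,-125,55).
- Table: the angle now is about 6°, with the bar at (620,-94,71).
- Slide: at (447,219) with yaw of about 32.6°.

I'll lift the bar by gripping it across (tool y along stand x), and I'm writing a helper that converts targets into tool-axis units.

```bash
cat >> h.py <<'E'
from scipy.spatial.transform import Rotation as Rn
def toolR(zdir,ydir):
    z=np.array(zdir,float);z/=np.linalg.norm(z);y=np.array(ydir,float);y-=z*(y@z);y/=np.linalg.norm(y);return np.c_[np.cross(y,z),y,z]
def d2(a): a=np.radians(a); return np.array([np.cos(a),np.sin(a),0])
def plan(p,R=None):
    "tool-axis shift (units of 25mm) and turn (units of 5deg) from measured pose; shift in present axes and, after turning, in target axes"
    o=bot.get_obs(); w=o['tcp_rot']; C=Rn.from_quat([w[1],w[2],w[3],w[0]]).as_matrix(); d=np.array(p)-o['ee_pos']
    R=C if R is None else R
    print('t',o['t'].round(2),'pos',o['ee_pos'].round(1),'shift now',(C.T@d/25).round(2),'turn',(np.degrees(Rn.from_matrix(C.T@R).as_rotvec())/5).round(2),'shift after turn',(R.T@d/25).round(2))
E
python3 - <<'E'
from h import *
plan([620,-94,200],toolR([0,0,-1],d2(12)))
E
```

```text
Traceback (most recent call last):
  File "h.py", line 20, in plan
    print('t',o['t'].round(2),'pos',o['ee_pos'].round(1),'shift now',(C.T@d/25).round(2),'turn',(np.degrees(Rn.from_matrix(C.T@R).as_rotvec())/5).round(2),'shift after turn',(R.T@d/25).round(2))
              ^^^^^^^^^^^^
AttributeError: 'float' object has no attribute 'round'
```

```bash
sed -i "s/o\['t'\].round(2)/round(o['t'],2)/" h.py
python3 - <<'E'
from h import *
plan([620,-94,200],toolR([0,0,-1],d2(12)))
E
```

```text
t 0.1 pos [ 243.7 -575.2  230.7] shift now [ 21.37 -11.85   1.24] turn [-1.000e-02 -1.000e-02 -1.581e+01] shift after turn [15.7  18.73  1.23]
```

```bash
R='{"x":0.89,"y":-0.49,"z":0.05}'
python3 -m pendant '[{"x":0.89,"y":-0.49,"z":0.05},{"x":0.89,"y":-0.49,"z":0.05},{"x":0.89,"y":-0.49,"z":0.05},{"x":0.89,"y":-0.49,"z":0.05},{"x":0.89,"y":-0.49,"z":0.05},{"x":0.89,"y":-0.49,"z":0.05},{"x":0.89,"y":-0.49,"z":0.05},{"x":0.89,"y":-0.49,"z":0.05},{"x":0.89,"y":-0.49,"z":0.05},{"x":0.89,"y":-0.49,"z":0.05},{"x":0.89,"y":-0.49,"z":0.05},{"x":0.89,"y":-0.49,"z":0.05}]'
python3 -m pendant '[{"x":0.89,"y":-0.49,"z":0.05},{"x":0.89,"y":-0.49,"z":0.05},{"x":0.89,"y":-0.49,"z":0.05},{"x":0.89,"y":-0.49,"z":0.05},{"x":0.89,"y":-0.49,"z":0.05},{"x":0.89,"y":-0.49,"z":0.05},{"x":0.89,"y":-0.49,"z":0.05},{"x":0.89,"y":-0.49,"z":0.05},{"x":0.89,"y":-0.49,"z":0.05},{"x":0.89,"y":-0.49,"z":0.05},{"x":0.89,"y":-0.49,"z":0.05},{"x":0.89,"y":-0.49,"z":0.05}]'
python3 -m pendant '[{"wz":-1},{"wz":-1},{"wz":-1},{"wz":-1},{"wz":-1},{"wz":-1},{"wz":-1},{"wz":-1},{"wz":-1},{"wz":-1},{"wz":-1},{"wz":-1}]'
python3 -m pendant '[{"wz":-1,"fingers":-0.3},{"wz":-1,"fingers":-0.3},{"wz":-1,"fingers":-0.3},{"wz":-0.8,"fingers":-0.3},{"fingers":-0.3},{"fingers":-0.3}]' 40
python3 - <<'E'
from h import *
plan([620,-94,52],toolR([0,0,-1],d2(12))); print(bot.get_obs()['width'])
f=grab('wrist'); cv2.imwrite('pics/w1.png',f['img'])
for n,p in (('bar0',[620,-94,71]),('barL',[610.3,-49.1,71]),('barR',[629,-138,71])): print(n,np.round(proj(f,p)))
E
```

```text
t 0.1 pos [ 243.7 -575.2  230.7] shift now [ 21.37 -11.84   7.16] turn [-1.000e-02 -1.000e-02 -1.581e+01] shift after turn [15.7  18.73  7.15]
85.26056483373375
bar0 [-292. -893.]
barL [-395. -925.]
barR [-194. -860.]validation failed for argument at $[0]...
validation failed for argument at $[0]...
validation failed for argument at $[0]...
validation failed for argument at $[0]...
```

View pics/w1.png

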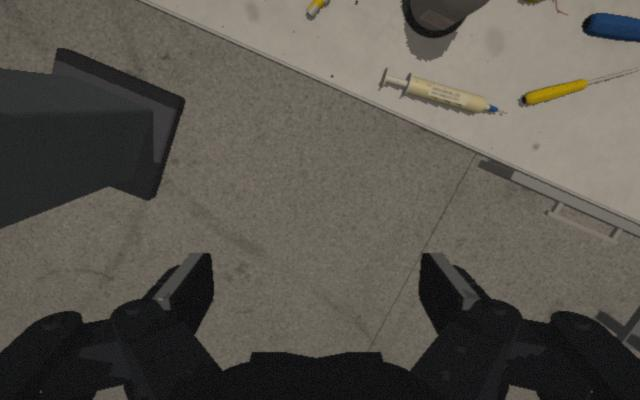

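The wrist view shows the open fingers over the floor at the start pose, because the moves were refused. I'll supply all the keys.

```bash
python3 -m pendant '[{"x":0.89,"y":-0.49,"z":0.05,"wx":0,"wy":0,"wz":0,"fingers":1}]' ; python3 -m pendant '[{"x":0.89,"y":-0.49,"z":0.05,"wx":0,"wy":0,"wz":0}]'; python3 -m pendant '[{"x":0.89,"y":-0.49,"z":0.05,"fingers":1}]'
```

```text
t: 0.23
ee_pos: [256.2, -558.0, 229.6]
tcp_rot: [0.0, 0.981, 0.196, -0.001]
ft_force: [-0.8, -1.0, 0.4]
width: 85.8
finger_force: 0.0validation failed for argument at $[0]...
validation failed for argument at $[0]...
```

```bash
python3 -m pendant '[{"x":0.89,"y":-0.49,"z":0.05,"wx":0,"wy":0,"wz":0,"fingers":1},{"x":0.89,"y":-0.49,"z":0.05,"wx":0,"wy":0,"wz":0,"fingers":1},{"x":0.89,"y":-0.49,"z":0.05,"wx":0,"wy":0,"wz":0,"fingers":1},{"x":0.89,"y":-0.49,"z":0.05,"wx":0,"wy":0,"wz":0,"fingers":1},{"x":0.89,"y":-0.49,"z":0.05,"wx":0,"wy":0,"wz":0,"fingers":1},{"x":0.89,"y":-0.49,"z":0.05,"wx":0,"wy":0,"wz":0,"fingers":1},{"x":0.89,"y":-0.49,"z":0.05,"wx":0,"wy":0,"wz":0,"fingers":1},{"x":0.89,"y":-0.49,"z":0.05,"wx":0,"wy":0,"wz":0,"fingers":1},{"x":0.89,"y":-0.49,"z":0.05,"wx":0,"wy":0,"wz":0,"fingers":1},{"x":0.89,"y":-0.49,"z":0.05,"wx":0,"wy":0,"wz":0,"fingers":1},{"x":0.89,"y":-0.49,"z":0.05,"wx":0,"wy":0,"wz":0,"fingers":1}]'
python3 -m pendant '[{"x":0.89,"y":-0.49,"z":0.05,"wx":0,"wy":0,"wz":0,"fingers":1},{"x":0.89,"y":-0.49,"z":0.05,"wx":0,"wy":0,"wz":0,"fingers":1},{"x":0.89,"y":-0.49,"z":0.05,"wx":0,"wy":0,"wz":0,"fingers":1},{"x":0.89,"y":-0.49,"z":0.05,"wx":0,"wy":0,"wz":0,"fingers":1},{"x":0.89,"y":-0.49,"z":0.05,"wx":0,"wy":0,"wz":0,"fingers":1},{"x":0.89,"y":-0.49,"z":0.05,"wx":0,"wy":0,"wz":0,"fingers":1},{"x":0.89,"y":-0.49,"z":0.05,"wx":0,"wy":0,"wz":0,"fingers":1},{"x":0.89,"y":-0.49,"z":0.05,"wx":0,"wy":0,"wz":0,"fingers":1},{"x":0.89,"y":-0.49,"z":0.05,"wx":0,"wy":0,"wz":0,"fingers":1},{"x":0.89,"y":-0.49,"z":0.05,"wx":0,"wy":0,"wz":0,"fingers":1},{"x":0.89,"y":-0.49,"z":0.05,"wx":0,"wy":0,"wz":0,"fingers":1},{"x":0.89,"y":-0.49,"z":0.05,"wx":0,"wy":0,"wz":0,"fingers":1}]'
python3 -m pendant '[{"x":0,"y":0,"z":0,"wx":0,"wy":0,"wz":-1,"fingers":-0.3},{"x":0,"y":0,"z":0,"wx":0,"wy":0,"wz":-1,"fingers":-0.3},{"x":0,"y":0,"z":0,"wx":0,"wy":0,"wz":-1,"fingers":-0.3},{"x":0,"y":0,"z":0,"wx":0,"wy":0,"wz":-1,"fingers":-0.3},{"x":0,"y":0,"z":0,"wx":0,"wy":0,"wz":-1,"fingers":-0.3},{"x":0,"y":0,"z":0,"wx":0,"wy":0,"wz":-1,"fingers":-0.3},{"x":0,"y":0,"z":0,"wx":0,"wy":0,"wz":-1,"fingers":-0.3},{"x":0,"y":0,"z":0,"wx":0,"wy":0,"wz":-1,"fingers":-0.3}]' 40
python3 -m pendant '[{"x":0,"y":0,"z":0,"wx":0,"wy":0,"wz":-1,"fingers":-0.3},{"x":0,"y":0,"z":0,"wx":0,"wy":0,"wz":-1,"fingers":-0.3},{"x":0,"y":0,"z":0,"wx":0,"wy":0,"wz":-1,"fingers":-0.3},{"x":0,"y":0,"z":0,"wx":0,"wy":0,"wz":-1,"fingers":-0.3},{"x":0,"y":0,"z":0,"wx":0,"wy":0,"wz":-1,"fingers":-0.3},{"x":0,"y":0,"z":0,"wx":0,"wy":0,"wz":-1,"fingers":-0.3},{"x":0,"y":0,"z":0,"wx":0,"wy":0,"wz":-1,"fingers":-0.3},{"x":0,"y":0,"z":0,"wx":0,"wy":0,"wz":-0.8,"fingers":-0.3},{"x":0,"y":0,"z":0,"wx":0,"wy":0,"wz":0,"fingers":-0.3}]'
python3 - <<'E'
from h import *
plan([620,-94,52],toolR([0,0,-1],d2(12))); print(bot.get_obs()['width'])
f=grab('wrist'); cv2.imwrite('pics/w1.png',f['img'])
for n,p in (('bar0',[620,-94,71]),('barL',[610.3,-49.1,71]),('barR',[629,-138,71])): print(n,np.round(proj(f,p)))
E
```

```text
t: 1.15
ee_pos: [432.8, -334.8, 216.1]
tcp_rot: [-0.0, 0.98, 0.199, -0.0]
ft_force: [0.7, -0.0, 0.6]
width: 85.2
finger_force: 0.0
t: 2.15
ee_pos: [621.4, -95.3, 201.0]
tcp_rot: [-0.0, 0.98, 0.199, -0.0]
ft_force: [-0.2, 0.5, 0.5]
width: 85.3
finger_force: 0.0
t: 2.82
ee_pos: [620.7, -96.4, 201.0]
tcp_rot: [-0.0, 0.852, 0.524, -0.0]
ft_force: [-0.3, 0.0, -0.2]
width: 30.0
finger_force: 0.0
t: 3.57
ee_pos: [620.6, -96.5, 201.0]
tcp_rot: [-0.0, 0.628, 0.778, -0.0]
ft_force: [-0.1, 0.2, 0.2]
width: 29.9
finger_force: 0.0
t 3.57 pos [620.6 -96.5 201. ] shift now [ 0.1  -0.    5.96] turn [-0.01 -0.    0.03] shift after turn [ 0.1  -0.    5.96]
29.889633496600084
bar0 [314. 189.]
barL [314. 131.]
barR [314. 241.]
```

View pics/w1.png

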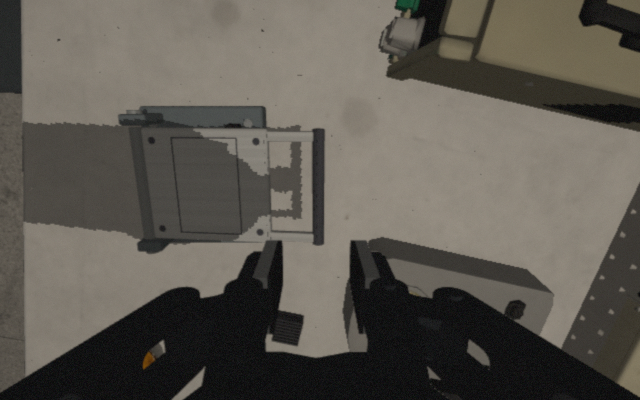

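The wrist view shows the bar at x≈319, y 128–244, predicted at (314,189), so it lies between the fingers. I'll descend and grip.

```bash
python3 -m pendant '[{"x":0.02,"y":0.02,"z":0.99,"wx":0,"wy":0,"wz":0,"fingers":-0.3},{"x":0.02,"y":0.02,"z":0.99,"wx":0,"wy":0,"wz":0,"fingers":-0.3},{"x":0.02,"y":0.02,"z":0.99,"wx":0,"wy":0,"wz":0,"fingers":-0.3},{"x":0.02,"y":0.02,"z":0.99,"wx":0,"wy":0,"wz":0,"fingers":-0.3},{"x":0,"y":0,"z":0.99,"wx":0,"wy":0,"wz":0,"fingers":-0.3},{"x":0,"y":0,"z":0.99,"wx":0,"wy":0,"wz":0,"fingers":-0.3},{"x":0,"y":0,"z":0,"wx":0,"wy":0,"wz":0,"fingers":-0.3}]'
python3 -m pendant '[{"x":0,"y":0,"z":0,"wx":0,"wy":0,"wz":0,"fingers":-1},{"x":0,"y":0,"z":0,"wx":0,"wy":0,"wz":0,"fingers":-1},{"x":0,"y":0,"z":0,"wx":0,"wy":0,"wz":0,"fingers":-1},{"x":0,"y":0,"z":0,"wx":0,"wy":0,"wz":0,"fingers":-1},{"x":0,"y":0,"z":0,"wx":0,"wy":0,"wz":0,"fingers":-1}]' 40
```

```text
t: 4.2
ee_pos: [619.8, -93.9, 48.3]
tcp_rot: [-0.003, 0.631, 0.776, -0.002]
ft_force: [0.1, -0.7, -0.6]
width: 30.3
finger_force: 0.0
t: 4.62
ee_pos: [621.8, -94.1, 53.8]
tcp_rot: [-0.0, 0.63, 0.777, -0.0]
ft_force: [-6.4, 1.4, -5.1]
width: 8.6
finger_force: 39.0
```

```bash
python3 -m pendant '[{"x":0,"y":-0.04,"z":-0.26,"wx":0,"wy":0,"wz":0,"fingers":-1},{"x":0,"y":-0.04,"z":-0.26,"wx":0,"wy":0,"wz":0,"fingers":-1},{"x":0,"y":-0.06,"z":-0.26,"wx":0,"wy":0,"wz":0,"fingers":-1},{"x":0,"y":-0.06,"z":-0.25,"wx":0,"wy":0,"wz":0,"fingers":-1},{"x":0,"y":-0.08,"z":-0.25,"wx":0,"wy":0,"wz":0,"fingers":-1},{"x":0,"y":-0.08,"z":-0.25,"wx":0,"wy":0,"wz":0,"fingers":-1},{"x":0,"y":-0.08,"z":-0.2,"wx":0,"wy":0,"wz":0,"fingers":-1},{"x":0,"y":-0.08,"z":-0.2,"wx":0,"wy":0,"wz":0,"fingers":-1},{"x":0,"y":0,"z":0,"wx":0,"wy":0,"wz":0,"fingers":-1},{"x":0,"y":0,"z":0,"wx":0,"wy":0,"wz":0,"fingers":-1}]'
python3 - <<'E'
from h import *
for n in ('scene','top'):
    f=grab(n); cv2.imwrite(f'pics/{n}1.png',f['img'][130:240,250:410])
E
python3 - <<'E'
from h import *
s=load('scene')
cv2.imwrite('pics/c2.png',cv2.resize(s['img'][140:230,280:380],None,fx=6,fy=6,interpolation=cv2.INTER_CUBIC))
E
```

```text
t: 5.45
ee_pos: [609.3, -96.9, 101.9]
tcp_rot: [-0.0, 0.63, 0.777, -0.0]
ft_force: [-9.7, 0.5, 0.4]
width: 8.7
finger_force: 40.2
```

View pics/c2.png

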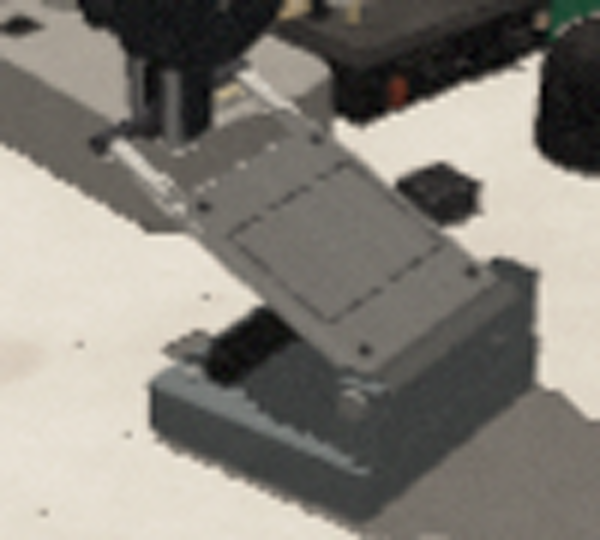

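The table is raised. The screws in the crop are at (205,207), (317,138), (363,350) and (472,272). I'll work out the angle by intersecting those rays with the stand's vertical planes.

```bash
cat > ang.py <<'E'
from h import *
def ang(s,px,scale,u0,v0):
    ex=d2(12);ey=d2(102);H=np.array([473.5,-125.1,55]); r=[]
    for (u,v),y in zip(px,(38.3,-38.3,38.3,-38.3)):
        o,d=ray(s,(u+.5)/scale-.5+u0,(v+.5)/scale-.5+v0); k=(y-ey@(o-H))/(ey@d); p=o+k*d-H; r.append((ex@p,p[2]))
    r=np.array(r); a=(r[0]+r[1]-r[2]-r[3])/2; print(r.round(1).tolist(),'slope',np.degrees(np.arctan2(a[1],a[0])).round(1), 'from hinge',(np.degrees(np.arctan2(r[:,1],r[:,0])-np.arcsin(4/np.hypot(r[:,0],r[:,1])))).round(1), np.hypot(*a))
E
python3 - <<'E'
from ang import *
ang(load('scene'),[(205,207),(317,138),(363,350),(472,272)],6,280,140)
s=np.load('pics/scene.npy',allow_pickle=True).item()
o,d=ray(s,100/6+280,143/6+140);print((o+d*((d2(102)@(np.array([473.5,-125.1,0])-o)+45)/(d2(102)@d))).round(1))
E
```

```text
[[88.2, 48.6], [89.4, 48.3], [10.7, 11.9], [10.4, 11.8]] slope 25.1 from hinge [26.6 26.1 33.5 33.9] 86.39607091723983
[596.3 -53.  118.8]
```

```bash
python3 -m pendant '[{"x":0,"y":0,"z":0,"wx":0,"wy":0,"wz":0,"fingers":-0.35},{"x":0,"y":0,"z":0,"wx":0,"wy":0,"wz":0,"fingers":-0.35},{"x":0,"y":0,"z":0,"wx":0,"wy":0,"wz":0,"fingers":-0.35},{"x":0,"y":0,"z":-0.5,"wx":0,"wy":0,"wz":0,"fingers":-0.35},{"x":0,"y":0,"z":-1,"wx":0,"wy":0,"wz":0,"fingers":-0.35},{"x":0,"y":0,"z":-1,"wx":0,"wy":0,"wz":0,"fingers":-0.35},{"x":0,"y":0,"z":-1,"wx":0,"wy":0,"wz":0,"fingers":-0.35},{"x":0,"y":0,"z":-1,"wx":0,"wy":0,"wz":0,"fingers":-0.35},{"x":0,"y":0,"z":0,"wx":0,"wy":0,"wz":0,"fingers":-0.35},{"x":0,"y":0,"z":0,"wx":0,"wy":0,"wz":0,"fingers":-0.35}]'
python3 - <<'E'
from h import *
s=grab('scene');cv2.imwrite('pics/c3.png',cv2.resize(s['img'][140:230,280:380],None,fx=6,fy=6,interpolation=cv2.INTER_CUBIC))
plan([447,219,180],toolR([0,0,-1],d2(-57.4))); print(bot.get_obs()['q'].round(2))
E
```

```text
t: 6.38
ee_pos: [610.6, -96.7, 216.0]
tcp_rot: [0.002, 0.63, 0.777, 0.001]
ft_force: [-0.7, -0.2, -0.1]
width: 27.6
finger_force: 0.0
t 6.43 pos [609.9 -96.8 214.5] shift now [13.71 -3.76  1.37] turn [ 0.02 -0.   13.87] shift after turn [  1.32 -14.15   1.38]
[ 0.51  0.47 -0.55  1.64  0.27  1.11  0.1 ]
```

View pics/c3.png

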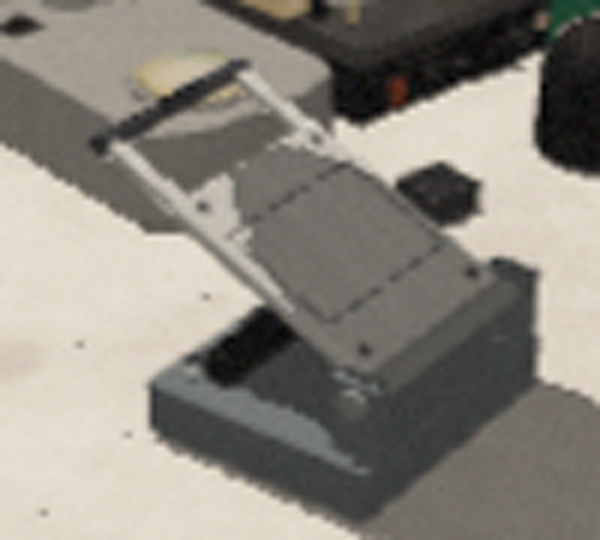

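The screw pixels are unchanged at (205,207) and (363,350), so the table stayed at about 25°. Next I'll go to the slide.

```bash
python3 -m pendant '[{"x":0.98,"y":-0.27,"z":0,"wx":0,"wy":0,"wz":0,"fingers":0},{"x":0.98,"y":-0.27,"z":0,"wx":0,"wy":0,"wz":0,"fingers":0},{"x":0.98,"y":-0.27,"z":0,"wx":0,"wy":0,"wz":0,"fingers":0},{"x":0.98,"y":-0.27,"z":0,"wx":0,"wy":0,"wz":0,"fingers":0},{"x":0.98,"y":-0.27,"z":0,"wx":0,"wy":0,"wz":0,"fingers":0},{"x":0.98,"y":-0.27,"z":0.1,"wx":0,"wy":0,"wz":0,"fingers":0},{"x":0.98,"y":-0.27,"z":0.1,"wx":0,"wy":0,"wz":0,"fingers":0},{"x":0.98,"y":-0.27,"z":0.2,"wx":0,"wy":0,"wz":0,"fingers":0},{"x":0.98,"y":-0.27,"z":0.2,"wx":0,"wy":0,"wz":0,"fingers":0},{"x":0.98,"y":-0.27,"z":0.2,"wx":0,"wy":0,"wz":0,"fingers":0},{"x":0.98,"y":-0.27,"z":0.2,"wx":0,"wy":0,"wz":0,"fingers":0},{"x":0.98,"y":-0.27,"z":0.2,"wx":0,"wy":0,"wz":0,"fingers":0}]'
python3 -m pendant '[{"x":0.98,"y":-0.27,"z":0.1,"wx":0,"wy":0,"wz":0,"fingers":0},{"x":0.98,"y":-0.27,"z":0.1,"wx":0,"wy":0,"wz":0,"fingers":0},{"x":0,"y":0,"z":0,"wx":0,"wy":0,"wz":1,"fingers":0},{"x":0,"y":0,"z":0,"wx":0,"wy":0,"wz":1,"fingers":0},{"x":0,"y":0,"z":0,"wx":0,"wy":0,"wz":1,"fingers":0},{"x":0,"y":0,"z":0,"wx":0,"wy":0,"wz":1,"fingers":0},{"x":0,"y":0,"z":0,"wx":0,"wy":0,"wz":1,"fingers":0},{"x":0,"y":0,"z":0,"wx":0,"wy":0,"wz":1,"fingers":0},{"x":0,"y":0,"z":0,"wx":0,"wy":0,"wz":1,"fingers":0}]'
python3 -m pendant '[{"x":0,"y":0,"z":0,"wx":0,"wy":0,"wz":1,"fingers":0},{"x":0,"y":0,"z":0,"wx":0,"wy":0,"wz":1,"fingers":0},{"x":0,"y":0,"z":0,"wx":0,"wy":0,"wz":1,"fingers":0},{"x":0,"y":0,"z":0,"wx":0,"wy":0,"wz":1,"fingers":0},{"x":0,"y":0,"z":0,"wx":0,"wy":0,"wz":1,"fingers":0},{"x":0,"y":0,"z":0,"wx":0,"wy":0,"wz":1,"fingers":0},{"x":0,"y":0,"z":0,"wx":0,"wy":0,"wz":0.9,"fingers":0},{"x":0,"y":0,"z":0,"wx":0,"wy":0,"wz":0,"fingers":0},{"x":0,"y":0,"z":0,"wx":0,"wy":0,"wz":0,"fingers":0}]'
python3 - <<'E'
from h import *
plan([447,219,11],toolR([0,0,-1],d2(-57.4))); print(bot.get_obs()['width'],bot.get_obs()['q'].round(2))
f=grab('wrist'); cv2.imwrite('pics/w2.png',f['img'])
print([np.round(proj(f,p)) for p in ([447,219,6],[447,219,36])])
E
```

```text
t: 7.43
ee_pos: [468.4, 174.9, 182.9]
tcp_rot: [-0.0, 0.63, 0.777, -0.0]
ft_force: [1.5, -0.2, -0.2]
width: 42.9
finger_force: 0.0
t: 8.18
ee_pos: [445.7, 219.1, 178.1]
tcp_rot: [-0.0, 0.835, 0.55, -0.001]
ft_force: [0.9, 0.2, 0.6]
width: 42.7
finger_force: 0.0
t: 8.93
ee_pos: [445.8, 219.2, 178.2]
tcp_rot: [-0.0, 0.96, 0.281, -0.0]
ft_force: [0.2, 0.1, -0.8]
width: 42.6
finger_force: 0.0
t 8.93 pos [445.8 219.2 178.2] shift now [0.04 0.04 6.69] turn [-0.    0.01  0.01] shift after turn [0.04 0.03 6.69]
42.622361566619674 [-0.11  0.29 -0.48  1.97  0.16  0.93 -1.67]
[array([317., 180.]), array([318., 188.])]
```

View pics/w2.png

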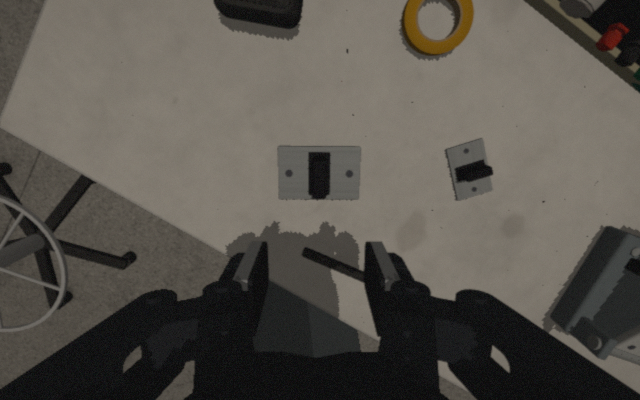

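The wrist view shows the slide's plate at (278..361, 146..199), squarely aligned with the fingers. The centre is at (319.5,172.5) against a predicted (317,180). I'll re-cast the ray to refine it.

Run:
```python
from h import *
f=load('wrist')
g=cv2.cvtColor(f['img'],cv2.COLOR_BGR2GRAY)
m=((g[130:215,265:375]<g[130:215,265:375].max()*0) )
p=np.array([onz(f,u,v,6) for u,v in ((278,146),(361,146),(362,199),(278,199))]); print(p.mean(0).round(1),[np.linalg.norm(p[i]-p[i-1]).round(1) for i in range(4)])
print(np.array(f['T']).round(2).tolist())
plan([p.mean(0)[0],p.mean(0)[1],11])
# check against scene & top: project candidates
for n in ('scene','top'):
    s=load(n)
    for c in ([447,219,6],p.mean(0)): print(n,np.round(proj(s,c),1))
g0=load('scene')['img'];b=(cv2.cvtColor(g0,cv2.COLOR_BGR2GRAY)[262:305,205:258]<110).astype(np.uint8);M=cv2.moments(b);print('rib blob scene',M['m10']/M['m00']+205,M['m01']/M['m00']+262,M['m00'])
for c in ([447,219,22],p.mean(0)+[0,0,16]): print(np.round(proj(load('scene'),c),1))
```

```text
[453.8 220.8   6. ] [np.float64(49.7), np.float64(75.1), np.float64(49.8), np.float64(79.2)]
[[0.54, -0.81, -0.22, 503.34], [-0.84, -0.52, -0.14, 256.65], [-0.0, 0.27, -0.96, 319.15], [0.0, 0.0, 0.0, 1.0]]
t 8.98 pos [445.9 219.2 178.3] shift now [0.3  0.12 6.69] turn [0. 0. 0.] shift after turn [0.3  0.12 6.69]
scene [232.7 285. ]
scene [230.1 283.5]
top [237.9 229.3]
top [237.4 226.7]
rib blob scene 231.58513189448442 282.1822541966427 417.0
[231.6 278.8]
[229.  277.3]
```

```bash
python3 -m pendant '[{"x":0.15,"y":0.06,"z":0.9,"wx":0,"wy":0,"wz":0,"fingers":0},{"x":0,"y":0,"z":1,"wx":0,"wy":0,"wz":0,"fingers":0},{"x":0,"y":0,"z":1,"wx":0,"wy":0,"wz":0,"fingers":0},{"x":0,"y":0,"z":1,"wx":0,"wy":0,"wz":0,"fingers":0},{"x":0,"y":0,"z":0.9,"wx":0,"wy":0,"wz":0,"fingers":0},{"x":0,"y":0,"z":0.8,"wx":0,"wy":0,"wz":0,"fingers":0},{"x":0,"y":0,"z":0.5,"wx":0,"wy":0,"wz":0,"fingers":0},{"x":0,"y":0,"z":0.3,"wx":0,"wy":0,"wz":0,"fingers":0},{"x":0,"y":0,"z":0.2,"wx":0,"wy":0,"wz":0,"fingers":0},{"x":0,"y":0,"z":0,"wx":0,"wy":0,"wz":0,"fingers":0},{"x":0,"y":0,"z":0,"wx":0,"wy":0,"wz":0,"fingers":0}]'
```

```text
t: 9.9
ee_pos: [450.4, 220.2, 14.1]
tcp_rot: [-0.0, 0.96, 0.28, 0.0]
ft_force: [-0.8, -0.8, 0.9]
width: 42.8
finger_force: 0.0
```

```bash
python3 -m pendant '[{"x":0,"y":0,"z":0.08,"wx":0,"wy":0,"wz":0,"fingers":-1},{"x":0,"y":0,"z":0,"wx":0,"wy":0,"wz":0,"fingers":-1},{"x":0,"y":0,"z":0,"wx":0,"wy":0,"wz":0,"fingers":-1},{"x":0,"y":0,"z":0,"wx":0,"wy":0,"wz":0,"fingers":-1},{"x":0,"y":0,"z":0,"wx":0,"wy":0,"wz":0,"fingers":-1},{"x":0,"y":0,"z":0,"wx":0,"wy":0,"wz":0,"fingers":-1},{"x":0,"y":0,"z":0,"wx":0,"wy":0,"wz":0,"fingers":-1}]' 60
python3 - <<'E'
from h import *
print(bot.get_obs()['ft_force'])
E
```

```text
t: 10.48
ee_pos: [450.4, 220.1, 12.2]
tcp_rot: [-0.0, 0.96, 0.28, 0.0]
ft_force: [-1.0, -1.6, 6.0]
width: 10.8
finger_force: 59.4
[-0.99433203 -1.58135138  5.96673221]
```

```bash
python3 -m pendant '[{"x":0,"y":0,"z":-0.4,"wx":0,"wy":0,"wz":0,"fingers":-1},{"x":0,"y":0,"z":-1,"wx":0,"wy":0,"wz":0,"fingers":-1},{"x":0,"y":0,"z":-1,"wx":0,"wy":0,"wz":0,"fingers":-1},{"x":0,"y":0,"z":-1,"wx":0,"wy":0,"wz":0,"fingers":-1},{"x":0,"y":0,"z":-1,"wx":0,"wy":0,"wz":0,"fingers":-1},{"x":0,"y":0,"z":-1,"wx":0,"wy":0,"wz":0,"fingers":-1},{"x":0,"y":0,"z":-1,"wx":0,"wy":0,"wz":0,"fingers":-1},{"x":0,"y":0,"z":-0.5,"wx":0,"wy":0,"wz":0,"fingers":-1},{"x":0,"y":0,"z":0,"wx":0,"wy":0,"wz":0,"fingers":-1},{"x":0,"y":0,"z":0,"wx":0,"wy":0,"wz":0,"fingers":-1}]'
cat > tgt.py <<'E'
from h import *
ex=d2(12);ey=d2(102);H=np.array([473.5,-125.1,55]);th=np.radians(25)
n=-np.sin(th)*ex+np.cos(th)*np.array([0,0,1.]); tx=np.cos(th)*ex+np.sin(th)*np.array([0,0,1.])
C=H+58*tx+4*n; RT=toolR(-n,d2(-78))
E
python3 - <<'E'
from tgt import *
print('C',C,'toolx',RT[:,0]); plan(C+90*n,RT)
f=grab('wrist'); s=grab('scene')
a=cv2.resize(f['img'][130:400,140:500],None,fx=2,fy=2)
cv2.imwrite('pics/w3.png',a)
o=bot.get_obs();w=o['tcp_rot'];Cr=Rn.from_quat([w[1],w[2],w[3],w[0]]).as_matrix()
for d in ((-25,-38),(25,-38),(25,38),(-25,38)):
    print(np.round((np.array(proj(f,o['ee_pos']+Cr@np.array([*d,6.2])))-[140,130])*2))
E
```

```text
t: 11.32
ee_pos: [450.2, 219.9, 184.8]
tcp_rot: [0.0, 0.96, 0.279, 0.001]
ft_force: [0.4, 0.6, -1.7]
width: 11.0
finger_force: 58.5
C [ 523.26362952 -114.52241401   83.13709033] toolx [0.88650279 0.18843198 0.42261826]
t 11.32 pos [450.2 219.9 184.8] shift now [-6.14 12.32  0.8 ] turn [-0.89  4.93  4.03] shift after turn [-1.65 13.69  0.12]
[198. 350.]
[185. 153.]
[523. 153.]
[509. 350.]
```

View pics/w3.png

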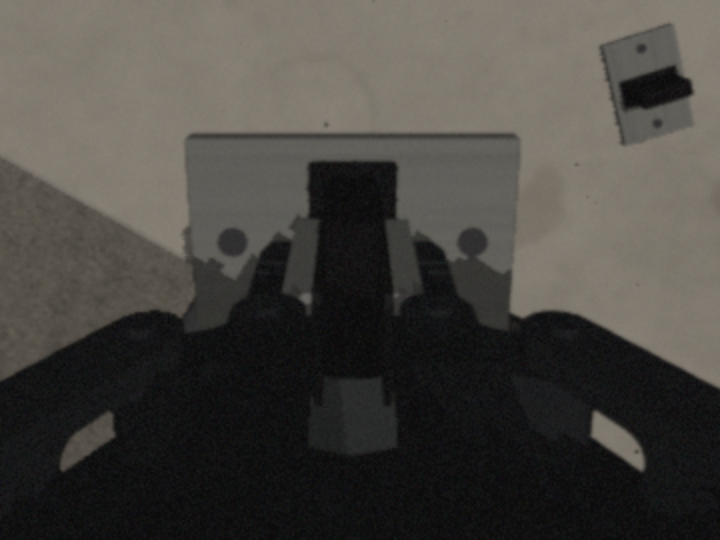

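The wrist crop shows the slide gripped square. Its far edge is at y≈137 against a predicted 153, so the slide sits about 3 mm toward tool +x; laterally it is centred (353 against 354). I'll carry it over the stand, then tilt it.

```bash
python3 -m pendant '[{"x":-0.44,"y":0.88,"z":0,"wx":0,"wy":0,"wz":0,"fingers":-1},{"x":-0.44,"y":0.88,"z":0,"wx":0,"wy":0,"wz":0,"fingers":-1},{"x":-0.44,"y":0.88,"z":0,"wx":0,"wy":0,"wz":0,"fingers":-1},{"x":-0.44,"y":0.88,"z":0,"wx":0,"wy":0,"wz":0,"fingers":-1},{"x":-0.44,"y":0.88,"z":0,"wx":0,"wy":0,"wz":0,"fingers":-1},{"x":-0.44,"y":0.88,"z":0,"wx":0,"wy":0,"wz":0,"fingers":-1},{"x":-0.44,"y":0.88,"z":0,"wx":0,"wy":0,"wz":0,"fingers":-1},{"x":-0.44,"y":0.88,"z":0,"wx":0,"wy":0,"wz":0,"fingers":-1},{"x":-0.44,"y":0.88,"z":0,"wx":0,"wy":0,"wz":0,"fingers":-1},{"x":-0.44,"y":0.88,"z":0,"wx":0,"wy":0,"wz":0,"fingers":-1},{"x":-0.44,"y":0.88,"z":0,"wx":0,"wy":0,"wz":0,"fingers":-1},{"x":-0.44,"y":0.88,"z":0,"wx":0,"wy":0,"wz":0,"fingers":-1}]'
python3 -m pendant '[{"x":-0.44,"y":0.88,"z":0,"wx":0,"wy":0,"wz":0,"fingers":-1},{"x":-0.44,"y":0.88,"z":0,"wx":0,"wy":0,"wz":0,"fingers":-1},{"x":0,"y":0,"z":0,"wx":-0.11,"wy":0.62,"wz":0.5,"fingers":-1},{"x":0,"y":0,"z":0,"wx":-0.11,"wy":0.62,"wz":0.5,"fingers":-1},{"x":0,"y":0,"z":0,"wx":-0.11,"wy":0.62,"wz":0.5,"fingers":-1},{"x":0,"y":0,"z":0,"wx":-0.11,"wy":0.62,"wz":0.5,"fingers":-1},{"x":0,"y":0,"z":0,"wx":-0.11,"wy":0.62,"wz":0.5,"fingers":-1},{"x":0,"y":0,"z":0,"wx":-0.11,"wy":0.62,"wz":0.5,"fingers":-1},{"x":0,"y":0,"z":0,"wx":-0.11,"wy":0.62,"wz":0.5,"fingers":-1},{"x":0,"y":0,"z":0,"wx":-0.11,"wy":0.62,"wz":0.5,"fingers":-1},{"x":0,"y":0,"z":0,"wx":0,"wy":0,"wz":0,"fingers":-1},{"x":0,"y":0,"z":0,"wx":0,"wy":0,"wz":0,"fingers":-1}]'
python3 - <<'E'
from tgt import *
plan(C-3*tx+35*n,RT);o=bot.get_obs();print(o['ft_force'],o['width'],o['q'].round(2))
E
```

```text
t: 12.42
ee_pos: [479.7, -74.7, 183.0]
tcp_rot: [-0.0, 0.96, 0.28, -0.001]
ft_force: [0.7, 0.6, -1.1]
width: 10.9
finger_force: 58.6
t: 13.42
ee_pos: [484.6, -122.6, 183.2]
tcp_rot: [-0.024, 0.971, 0.103, 0.214]
ft_force: [0.2, 0.7, -0.8]
width: 11.0
finger_force: 58.6
t 13.42 pos [ 484.6 -122.6  183.2] shift now [-0.37  0.01  2.9 ] turn [-0.03  0.02  0.02] shift after turn [-0.38  0.01  2.9 ]
[ 0.15340774  0.74047769 -0.83954499] 10.966444383948138 [ 0.63  0.11 -0.32  2.23 -0.41  0.46 -0.71]
```

```bash
python3 -m pendant '[{"x":-0.1,"y":0,"z":0.5,"wx":0,"wy":0,"wz":0,"fingers":-1},{"x":-0.1,"y":0,"z":0.5,"wx":0,"wy":0,"wz":0,"fingers":-1},{"x":-0.1,"y":0,"z":0.5,"wx":0,"wy":0,"wz":0,"fingers":-1},{"x":-0.08,"y":0,"z":0.5,"wx":0,"wy":0,"wz":0,"fingers":-1},{"x":0,"y":0,"z":0.5,"wx":0,"wy":0,"wz":0,"fingers":-1},{"x":0,"y":0,"z":0.4,"wx":0,"wy":0,"wz":0,"fingers":-1},{"x":0,"y":0,"z":0,"wx":0,"wy":0,"wz":0,"fingers":-1},{"x":0,"y":0,"z":0,"wx":0,"wy":0,"wz":0,"fingers":-1}]'
python3 - <<'E'
from tgt import *
plan(C-3*tx+12*n,RT);print(bot.get_obs()['ft_force'])
f=grab('wrist'); s=grab('scene')
im=np.zeros((600,800,3),np.uint8)
im[:400,:640]=f['img']
c=cv2.resize(s['img'][150:215,290:390],None,fx=3,fy=3,interpolation=cv2.INTER_CUBIC); im[405:600,:300]=c
c=cv2.convertScaleAbs(f['img'][130:190,200:440],alpha=2,beta=10);c=cv2.resize(c,None,fx=2,fy=2); im[405:525,315:795]=c
cv2.imwrite('pics/w4.png',im)
print('outline pred',[np.round(proj(f,C+a*tx+b*ey)) for a,b in ((27,41),(27,-41),(-27,-41),(-27,41))])
E
```

```text
t: 14.08
ee_pos: [507.2, -117.4, 113.9]
tcp_rot: [-0.024, 0.971, 0.104, 0.215]
ft_force: [-0.0, -0.0, -1.5]
width: 10.9
finger_force: 58.7
t 14.08 pos [ 507.2 -117.4  113.9] shift now [-0.05  0.03  0.91] turn [-0.04  0.    0.03] shift after turn [-0.05  0.02  0.91]
[-0.04824484 -0.01367003 -1.54794816]
outline pred [array([241., 181.]), array([398., 182.]), array([392., 276.]), array([246., 275.])]
```

View pics/w4.png

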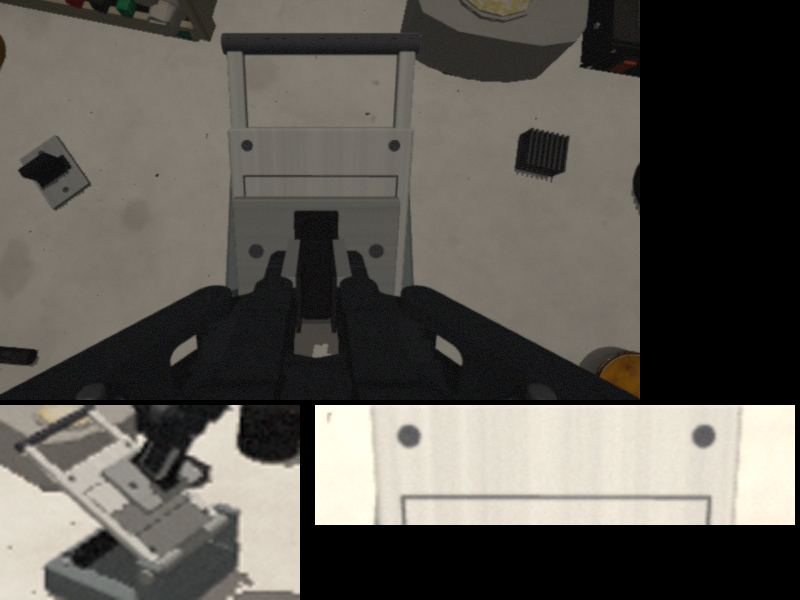

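The outline's far edge is at (244–397, 176) in the wrist view, predicted at row 181, so it lies about 2.6 mm further along x. The slide shows the same offset, and laterally it matches. The slide looks parallel to the table in the scene inset. Now I'll lower it gently.

```bash
python3 -m pendant '[{"x":0.02,"y":0.01,"z":0.2,"wx":0,"wy":0,"wz":0,"fingers":-1},{"x":0.02,"y":0.01,"z":0.2,"wx":0,"wy":0,"wz":0,"fingers":-1},{"x":0.02,"y":0,"z":0.15,"wx":0,"wy":0,"wz":0,"fingers":-1},{"x":0,"y":0,"z":0.1,"wx":0,"wy":0,"wz":0,"fingers":-1},{"x":0,"y":0,"z":0.05,"wx":0,"wy":0,"wz":0,"fingers":-1},{"x":0,"y":0,"z":0,"wx":0,"wy":0,"wz":0,"fingers":-1},{"x":0,"y":0,"z":0,"wx":0,"wy":0,"wz":0,"fingers":-1}]'
cat > fn.py <<'E'
from tgt import *
o=bot.get_obs(); F=o['ft_force']-np.array([0,0,-1.3]); p=o['ee_pos']-C; w=o['tcp_rot'];z=Rn.from_quat([w[1],w[2],w[3],w[0]]).as_matrix()
print('Fn',F@n,'Ftx',F@tx,'Fy',F@ey,'tcp x,y,h',(p@tx).round(1),(p@ey).round(1),(p@n).round(1),'torque y',(o['ft_torque']@ey).round(2),'tilt',np.degrees(np.arccos(-z[:,2]@n)).round(2))
E
python3 fn.py; python3 -m pendant '[{"x":0,"y":0,"z":0.06,"wx":0,"wy":0,"wz":0,"fingers":-1},{"x":0,"y":0,"z":0,"wx":0,"wy":0,"wz":0,"fingers":-1}]'; python3 fn.py
```

```text
t: 14.77
ee_pos: [515.7, -116.4, 99.0]
tcp_rot: [-0.023, 0.971, 0.103, 0.216]
ft_force: [-0.5, -0.5, -0.5]
width: 10.9
finger_force: 58.7
Fn 0.9361056426695257 Ftx -0.22549443139854536 Fy -0.3401201957364538 tcp x,y,h -0.4 -0.3 17.7 torque y 0.54 tilt 0.12
t: 14.93
ee_pos: [516.4, -116.4, 97.7]
tcp_rot: [-0.023, 0.971, 0.103, 0.216]
ft_force: [0.3, -0.0, -1.3]
width: 10.6
finger_force: 58.7
Fn -0.14974099157767462 Ftx 0.2068455212622446 Fy -0.07266174630173836 tcp x,y,h -0.3 -0.4 16.2 torque y 0.62 tilt 0.12
```

Not touching yet (nominal contact is at h≈12.2). I'll go down in 1 mm steps.

```bash
python3 -m pendant '[{"x":0,"y":0,"z":0.06,"wx":0,"wy":0,"wz":0,"fingers":-1},{"x":0,"y":0,"z":0,"wx":0,"wy":0,"wz":0,"fingers":-1}]' >/dev/null; python3 fn.py
python3 -m pendant '[{"x":0,"y":0,"z":0.04,"wx":0,"wy":0,"wz":0,"fingers":-1},{"x":0,"y":0,"z":0,"wx":0,"wy":0,"wz":0,"fingers":-1}]' >/dev/null; python3 fn.py
python3 -m pendant '[{"x":0,"y":0,"z":0.04,"wx":0,"wy":0,"wz":0,"fingers":-1},{"x":0,"y":0,"z":0,"wx":0,"wy":0,"wz":0,"fingers":-1}]' >/dev/null; python3 fn.py
```

```text
Fn -0.801703170222058 Ftx -0.8125253986685153 Fy -0.17480028906221534 tcp x,y,h -0.3 -0.3 14.6 torque y 0.55 tilt 0.12
Fn 0.20889262949789647 Ftx 0.537571511977937 Fy 0.4832370678590366 tcp x,y,h -0.3 -0.3 13.7 torque y 0.59 tilt 0.12
Fn 0.10873331744103357 Ftx 0.36052862089441867 Fy 0.9603373208705906 tcp x,y,h -0.4 -0.3 12.7 torque y 0.55 tilt 0.12
```

```bash
python3 -m pendant '[{"x":0,"y":0,"z":0.04,"wx":0,"wy":0,"wz":0,"fingers":-1},{"x":0,"y":0,"z":0,"wx":0,"wy":0,"wz":0,"fingers":-1}]' >/dev/null; python3 fn.py
python3 -m pendant '[{"x":0,"y":0,"z":0.03,"wx":0,"wy":0,"wz":0,"fingers":-1},{"x":0,"y":0,"z":0,"wx":0,"wy":0,"wz":0,"fingers":-1}]' >/dev/null; python3 fn.py
```

```text
Fn 0.21861401859679208 Ftx 0.9591661967527607 Fy -0.37676397981979015 tcp x,y,h -0.3 -0.3 11.6 torque y 0.59 tilt 0.12
Fn 4.430796761548234 Ftx 0.024642941895298698 Fy 0.18354359889872315 tcp x,y,h -0.3 -0.3 11.0 torque y 0.65 tilt 0.12
```

```bash
python3 -m pendant '[{"x":0,"y":0,"z":0.02,"wx":0,"wy":0,"wz":0,"fingers":-1},{"x":0,"y":0,"z":0,"wx":0,"wy":0,"wz":0,"fingers":-1},{"x":0,"y":0,"z":0,"wx":0,"wy":0,"wz":0,"fingers":-1}]' >/dev/null; python3 fn.py
python3 - <<'E'
from tgt import *
f=grab('wrist'); s=grab('scene')
im=np.zeros((600,800,3),np.uint8)
c=cv2.convertScaleAbs(f['img'][100:290,180:460],alpha=1.7,beta=5);c=cv2.resize(c,(560,380));im[:380,:560]=c
c=cv2.resize(s['img'][170:220,295:375],None,fx=4.4,fy=4.4,interpolation=cv2.INTER_CUBIC); im[380:600,:352]=c
cv2.imwrite('pics/w5.png',im)
P=lambda a,b,h:np.round((np.array(proj(f,C+a*tx+b*ey+h*n))-[180,100])*2)
print('outline pred',[P(a,b,0) for a,b in ((27,41),(27,-41),(-27,-41))],'slide top edge pred',P(25,38,6),P(25,-38,6),P(26,0,6)-P(25,0,6))
E
python3 fn.py
```

```text
Fn 14.570364424133759 Ftx -0.4857739547301767 Fy 1.327875636345323 tcp x,y,h -0.2 -0.3 10.8 torque y 0.96 tilt 0.12
outline pred [array([ 95., 193.]), array([456., 194.]), array([440., 404.])] slide top edge pred [103. 208.] [448. 210.] [ 1. -4.]
Fn 13.701765604580018 Ftx -0.765404354533219 Fy 1.6008129406249607 tcp x,y,h -0.2 -0.4 10.8 torque y 0.92 tilt 0.12
```

View pics/w5.png

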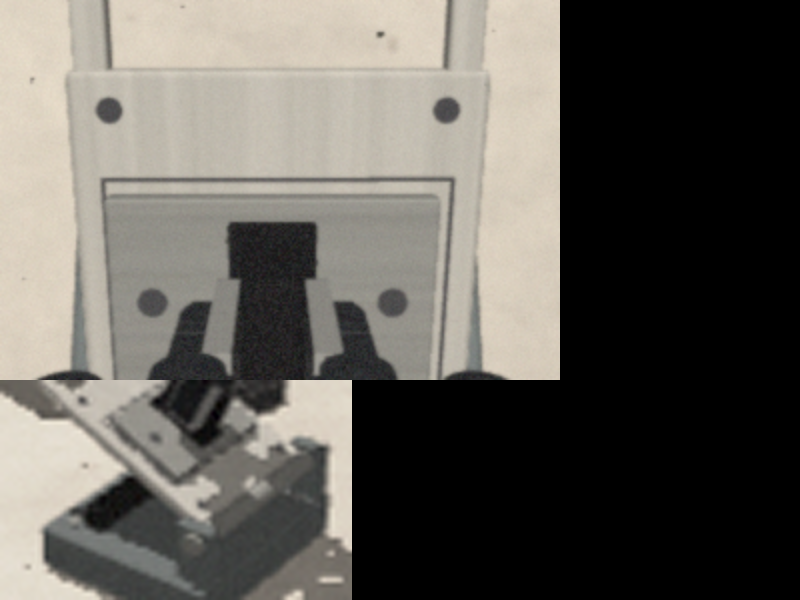

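The slide lies inside the outline: edges at 106/439 against outline 104/453, far edge at 196 against 179, so about 1–2 mm off-centre. The force is a little high and the torque hints at edge contact. I'll back off and test flushness with a small wy turn.

```bash
for i in 1; do python3 -m pendant '[{"x":0,"y":0,"z":-0.01,"wx":0,"wy":0,"wz":0,"fingers":-1},{"x":0,"y":0,"z":0,"wx":0,"wy":0,"wz":0,"fingers":-1}]' >/dev/null; python3 fn.py; done
python3 -m pendant '[{"x":0,"y":0,"z":0,"wx":0,"wy":0,"wz":0,"fingers":-1}]' >/dev/null; python3 fn.py
echo turn; python3 -m pendant '[{"x":0,"y":0,"z":0,"wx":0,"wy":-0.1,"wz":0,"fingers":-1},{"x":0,"y":0,"z":0,"wx":0,"wy":0,"wz":0,"fingers":-1}]' >/dev/null; python3 fn.py
python3 -m pendant '[{"x":0,"y":0,"z":0,"wx":0,"wy":0,"wz":0,"fingers":-1}]' >/dev/null; python3 fn.py
```

```text
Fn 6.036118700742788 Ftx -0.1256882344517578 Fy 1.1031304548977223 tcp x,y,h -0.2 -0.3 10.9 torque y 0.69 tilt 0.12
Fn 7.2140248608157265 Ftx -0.2923159985551491 Fy 0.08287194916841467 tcp x,y,h -0.2 -0.4 10.9 torque y 0.69 tilt 0.12
turn
Fn 4.249306167135313 Ftx -1.449007742106193 Fy -1.0445514609819104 tcp x,y,h -0.2 -0.4 10.8 torque y 0.72 tilt 0.47
Fn 4.394205774881144 Ftx 1.1696416406628898 Fy -0.7628350664465651 tcp x,y,h -0.1 -0.4 10.8 torque y 0.39 tilt 0.44
```

```bash
for k in 1; do python3 -m pendant '[{"x":0,"y":0,"z":0,"wx":0,"wy":-0.1,"wz":0,"fingers":-1},{"x":0,"y":0,"z":0,"wx":0,"wy":0,"wz":0,"fingers":-1}]' >/dev/null; python3 fn.py; done
python3 -m pendant '[{"x":0,"y":0,"z":0,"wx":0,"wy":0,"wz":0,"fingers":-1}]' >/dev/null; python3 fn.py
python3 -m pendant '[{"x":0,"y":0,"z":0,"wx":0,"wy":-0.1,"wz":0,"fingers":-1},{"x":0,"y":0,"z":0,"wx":0,"wy":0,"wz":0,"fingers":-1}]' >/dev/null; python3 fn.py
python3 -m pendant '[{"x":0,"y":0,"z":0,"wx":0,"wy":0,"wz":0,"fingers":-1}]' >/dev/null; python3 fn.py
```

```text
Fn 7.844579971076531 Ftx -0.7704070772740974 Fy -0.3247520499777845 tcp x,y,h -0.1 -0.4 10.9 torque y 0.51 tilt 0.97
Fn 8.061365696819879 Ftx -0.5737270325481725 Fy -1.1228188253123275 tcp x,y,h -0.2 -0.5 10.8 torque y 0.41 tilt 0.95
Fn 8.439253706866815 Ftx -0.276551281497484 Fy -1.37547329929158 tcp x,y,h -0.1 -0.5 10.9 torque y 0.52 tilt 1.46
Fn 9.744785328611899 Ftx -0.07075630969414082 Fy 0.7448165493655982 tcp x,y,h -0.1 -0.5 10.9 torque y 0.45 tilt 1.44
```

The normal force is lowest near −0.5° and rises beyond it, so the slide is flush at about −0.6°. I'll turn back there and check that it settles.

```bash
python3 -m pendant '[{"x":0,"y":0,"z":0,"wx":0,"wy":0.15,"wz":0,"fingers":-1},{"x":0,"y":0,"z":0,"wx":0,"wy":0,"wz":0,"fingers":-1},{"x":0,"y":0,"z":0,"wx":0,"wy":0,"wz":0,"fingers":-1}]' >/dev/null; python3 fn.py
python3 -m pendant '[{"x":0,"y":0,"z":0,"wx":0,"wy":0,"wz":0,"fingers":-1},{"x":0,"y":0,"z":0,"wx":0,"wy":0,"wz":0,"fingers":-1},{"x":0,"y":0,"z":0,"wx":0,"wy":0,"wz":0,"fingers":-1}]'; python3 fn.py
```

```text
Fn 2.513763954890261 Ftx -0.20086142794940853 Fy 1.7339354747851246 tcp x,y,h -0.6 -0.2 10.7 torque y 0.76 tilt 0.74
t: 17.62
ee_pos: [518.6, -115.8, 92.7]
tcp_rot: [-0.023, 0.972, 0.103, 0.209]
ft_force: [-0.3, 0.5, -0.8]
width: 11.4
finger_force: 58.7
Fn 0.5456028337824838 Ftx 0.002665481349989951 Fy 0.5614354222480124 tcp x,y,h -0.3 -0.3 10.7 torque y 0.49 tilt 0.72
```

```bash
for k in 1; do python3 -m pendant '[{"x":0,"y":0,"z":0.02,"wx":0,"wy":0,"wz":0,"fingers":-1},{"x":0,"y":0,"z":0,"wx":0,"wy":0,"wz":0,"fingers":-1},{"x":0,"y":0,"z":0,"wx":0,"wy":0,"wz":0,"fingers":-1}]' >/dev/null; python3 fn.py; done
python3 -m pendant '[{"x":0,"y":0,"z":0,"wx":0,"wy":0,"wz":0,"fingers":-1},{"x":0,"y":0,"z":0,"wx":0,"wy":0,"wz":0,"fingers":-1},{"x":0,"y":0,"z":0,"wx":0,"wy":0,"wz":0,"fingers":-1}]' >/dev/null; python3 fn.py
```

```text
Fn 7.405685129773982 Ftx -1.103599850006169 Fy 0.8949180315729941 tcp x,y,h -0.2 -0.3 10.4 torque y 0.85 tilt 0.7
Fn 8.103563375578005 Ftx -0.19478451736651703 Fy 0.49372303483508934 tcp x,y,h -0.2 -0.3 10.4 torque y 0.9 tilt 0.7
```

```bash
python3 -m pendant '[{"x":0,"y":0,"z":0,"wx":0,"wy":-0.12,"wz":0,"fingers":-1},{"x":0,"y":0,"z":0,"wx":0,"wy":0,"wz":0,"fingers":-1},{"x":0,"y":0,"z":0,"wx":0,"wy":0,"wz":0,"fingers":-1}]' >/dev/null; python3 fn.py
python3 -m pendant '[{"x":0,"y":0,"z":0,"wx":0,"wy":0,"wz":0,"fingers":-1},{"x":0,"y":0,"z":0,"wx":0,"wy":0,"wz":0,"fingers":-1},{"x":0,"y":0,"z":0,"wx":0,"wy":0,"wz":0,"fingers":-1}]' >/dev/null; python3 fn.py
python3 - <<'E'
from tgt import *
s=grab('scene'); old=cv2.imread('pics/c3.png'); new=cv2.resize(s['img'][140:230,280:380],None,fx=6,fy=6,interpolation=cv2.INTER_CUBIC)
for nm,(x0,y0,x1,y1) in (('barL',(75,110,170,180)),('cheek',(130,360,220,460))):
    m=cv2.matchTemplate(new,old[y0:y1,x0:x1],cv2.TM_CCOEFF_NORMED); _,v,_,p=cv2.minMaxLoc(m); print(nm,round(v,3),p[0]-x0,p[1]-y0)
def bar(a): a=np.radians(a); return H+150*(np.cos(a)*ex+np.sin(a)*np.array([0,0,1]))+45*ey
print('px6 per deg',(np.array(proj(s,bar(26)))-proj(s,bar(25)))*6)
E
```

```text
Fn 10.656748238420395 Ftx -3.1357616920119598 Fy 1.366884072686246 tcp x,y,h -0.2 -0.4 10.4 torque y 0.75 tilt 1.3
Fn 8.729203670740848 Ftx -0.5788281054375966 Fy 0.5682521344025104 tcp x,y,h -0.2 -0.4 10.4 torque y 0.74 tilt 1.3
barL 0.946 0 3
cheek 0.999 0 0
px6 per deg [ 1.96013547 -4.52818113]
```

```bash
python3 -m pendant '[{"x":0,"y":0,"z":0,"wx":0,"wy":-0.1,"wz":0,"fingers":-1},{"x":0,"y":0,"z":0,"wx":0,"wy":0,"wz":0,"fingers":-1},{"x":0,"y":0,"z":0,"wx":0,"wy":0,"wz":0,"fingers":-1},{"x":0,"y":0,"z":0,"wx":0,"wy":0,"wz":0,"fingers":-1}]' >/dev/null; python3 fn.py
python3 -m pendant '[{"x":0,"y":0,"z":0,"wx":0,"wy":0,"wz":0,"fingers":-1},{"x":0,"y":0,"z":0,"wx":0,"wy":0,"wz":0,"fingers":-1},{"x":0,"y":0,"z":0,"wx":0,"wy":0,"wz":0,"fingers":-1}]' >/dev/null; python3 fn.py
```

```text
Fn 9.207441297647607 Ftx -1.7573397215862583 Fy 1.2935720482857294 tcp x,y,h -0.1 -0.4 10.4 torque y 0.65 tilt 1.79
Fn 9.355544808659898 Ftx -1.1922344708080486 Fy 2.050491852628274 tcp x,y,h -0.2 -0.4 10.4 torque y 0.71 tilt 1.79
```

Turning now changes only the moment while the normal force stays at about 9 N, so the faces are in full contact. The table is at about 24.4° and the slide is still gripped. Handing in.

```bash
python3 -m pendant '[{"x":0,"y":0,"z":0,"wx":0,"wy":0,"wz":0,"fingers":-1},{"x":0,"y":0,"z":0,"wx":0,"wy":0,"wz":0,"fingers":-1},{"x":0,"y":0,"z":0,"wx":0,"wy":0,"wz":0,"fingers":-1},{"x":0,"y":0,"z":0,"wx":0,"wy":0,"wz":0,"fingers":-1}]'; python3 fn.py; python3 -c "
from bench import ticket
print(ticket.finish_job())"
```

```text
t: 19.58
ee_pos: [518.9, -115.8, 92.5]
tcp_rot: [-0.022, 0.974, 0.104, 0.2]
ft_force: [-4.8, -0.2, 7.2]
width: 11.2
finger_force: 60.0
Fn 9.73490889330504 Ftx -0.6531312758744514 Fy 0.8293796528600659 tcp x,y,h -0.1 -0.4 10.4 torque y 0.68 tilt 1.79
the job is handed in; nothing more can be done
None
```

The job is handed in, verdict not reported: the table stands at about 24.4° and the slide is held flush in the outline (flushness judged from force and torque), pressed with about 9 N and gripped at 60 N; I viewed 11 pictures, one over the limit of 10.

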